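Line up the powder jars by size beside the balance

TASK

Set the four powder jars out for weighing: stand each one centred on its own round mark on the grey tray, in order of size, with the largest on the mark nearest the balance and the smallest on the mark farthest from it. Keep the jars upright all the while, and leave the conical flask standing where it is.

Things in the scene. Friction and masses are not known exactly. Their poses are not given: they have to be found in the camera images.
- jar_largest: the largest powder jar: a closed round white plastic jar with a paper label and black screw lid, 60 mm in diameter, 95 mm tall with the lid; stands on the bench at the start; origin at the centre of its underside, z up
- jar_second: the second largest powder jar: a closed round white plastic jar with a paper label and black screw lid, 48 mm in diameter, 70 mm tall with the lid; stands on the bench at the start; origin at the centre of its underside, z up
- jar_third: the third largest powder jar: a closed round white plastic jar with a paper label and black screw lid, 38 mm in diameter, 52 mm tall with the lid; stands on the bench at the start; origin at the centre of its underside, z up
- jar_smallest: the smallest powder jar: a closed round white plastic jar with a paper label and black screw lid, 28 mm in diameter, 36 mm tall with the lid; stands on the bench at the start; origin at the centre of its underside, z up
- mark_a: round dark rubber mark, 72 mm in diameter, fixed on the grey tray, one of four alike in a straight row 95 mm apart (a, b, c, d in order along the row, d towards +y of the tray); origin at the centre of its underside on the tray's top, 8 mm above the bench; its top is 2 mm higher, 10 mm above the bench; x points across the row, y along the row
- mark_b: round dark rubber mark, 72 mm in diameter, fixed on the grey tray, one of four alike in a straight row 95 mm apart (a, b, c, d in order along the row, d towards +y of the tray); origin at the centre of its underside on the tray's top, 8 mm above the bench; its top is 2 mm higher, 10 mm above the bench; x points across the row, y along the row
- mark_c: round dark rubber mark, 72 mm in diameter, fixed on the grey tray, one of four alike in a straight row 95 mm apart (a, b, c, d in order along the row, d towards +y of the tray); origin at the centre of its underside on the tray's top, 8 mm above the bench; its top is 2 mm higher, 10 mm above the bench; x points across the row, y along the row
- mark_d: round dark rubber mark, 72 mm in diameter, fixed on the grey tray, one of four alike in a straight row 95 mm apart (a, b, c, d in order along the row, d towards +y of the tray); origin at the centre of its underside on the tray's top, 8 mm above the bench; its top is 2 mm higher, 10 mm above the bench; x points across the row, y along the row
- balance: electronic balance: white plastic, 220 mm deep and 150 mm wide, 73 mm high to the top of its round steel pan (120 mm across), fixed on the bench beyond one end of the row of marks (left or right, it varies; a blue hotplate stirrer stands beyond the other end); origin at the centre of its underside
- flask: stoppered conical glass flask, base 62 mm in diameter, neck 24 mm, 118 mm tall with its cork, standing loose among the jars; origin at the centre of its underside, z up
There are look-alikes about, which are no part of the job. What is shaped like the jar_largest but red is not meant.

How it is judged:
By the outcome, as a careful person would: the job done as asked, in the order asked, and still so for the second after the job is handed in, with the robot touching nothing.
It also fails if it takes over 104 s, if anything falls off the work surface, if the arm or the gripper's body presses on something with over 40 N, if the wrist force passes 120 N, or if a joint passes its speed limit or range.

ROBOT

A 6-joint arm with a two-finger parallel gripper is mounted at the origin on the work surface. World frame = base frame: x ahead of the robot, y to its left, z up, the work surface at z = 0. Lengths are in m, angles in rad, forces in N, time in s.
With the tool pointing down it reaches from about 0.375 to 0.9 m from the base axis. Payload 3.1 kg.
Tool frame: the origin (TCP) lies between the finger pads; the fingertips stand robot.finger_overhang ahead of it and the grasp point (between the pads) lies 3 mm ahead of it (robot.finger_overhang is the distance from the TCP to the fingertips, in m); z points along the fingers, y is the line along which they close (so a half turn about z gives the same grasp; the last joint's range is limited). The gripper opens to 87 mm and grips with 3 to 60 N. Pads are 19 mm wide; open, the fingers measure 117 mm over their backs; the gripper's body (75 mm by 190 mm) begins 51 mm behind the grasp point.
Start: joints at [1.026, 0.527, 1.433, -0, 1.181, -0.178], TCP at [0.224, 0.583, 0.245] pointing down, gripper open.
Joint ranges: [-3.08, 3.08], [-0.75, 2.2], [0.22, 2.44], [-1.43, 4.57], [0, 2.65], [-2.85, 2.85]. Speed limits (rad/s): [2.79, 2.79, 3.14, 3.14, 3.14, 3.14].

INTERFACE

Orientations are given as a unit quaternion [x, y, z, w].
In Python, from rig import get_obs, vision, hand_in, nets, robot gives the robot as it stands.
- The arm moves only by the tool apply_moves, never from a script. Its argument "series" is a list of rows, each an object with "offset": the shift along the world's x, y, z in cm, a list of three; "rot": the turn, a rotation vector about the world's x, y, z in degrees, a list of three. A call has 1 to 20 rows; each row is the pose to reach, as a shift and turn from the pose commanded when the call began; what a row does not reach only later rows make up. A row lasts 1/10 s, in which the tool goes at most 50 mm and 8.59 degrees, less where a joint would pass 70% of its speed; a pose out of reach is approached as far as the arm can. A call with a gripper value outside its range is refused whole. "hand" is the opening, from 0 (shut) to 1 (fully open), set as the call begins (left out, the last holds). The fingers move at their own pace and stop on an object; "newtons" is the grip in N (left out, the last holds). Time passes only in rows, so rows that repeat a pose let the fingers close. It gives the time, the measured TCP pose, the force, the opening and the grip force at its end, in the units of the state.
- get_obs(): the state, without advancing time (a new reading comes with each control period).
- vision.camera(name): name is "side" or "top"; returns the picture (480x640x3 uint8, red, green, blue); there is no depth.
- vision.calibration(name): a dict with "K" (3x3 intrinsics, pixels), "R" (3x3) and "t" (3): a world point X has camera coordinates R X + t. Camera axes: x right, y down, z forward; pixel columns grow to the right and rows downward; lengths in m; the calibration is good to about 2 mm. A picture is of the moment at which its call begins. calibration takes no time and is no camera call.
- hand_in(): hands the job in; it is judged then, once.
Trained networks look in the newest picture that a camera, given by its name, has taken for a name from the list of things; names that differ only in an ending like _2 or _b are one class to them, and where a whole thing is asked for, a point or a joint stands for the part that bears it (a point fixed in the world has none). Each returns a list of dicts, best first, with "conf" (0 to 1); they miss things now and then, are a little off and sometimes report something else, mostly with a low value. They report only what shows in the picture. A call takes as long as a camera call. They do not tell look-alikes from the thing itself.
- nets.search_frame(camera, query): "centre" ([x, y, z] in m, in world coordinates, good to about 4 mm: the middle of the surface that is visible of it).
- nets.spot_point(camera, query): "centre" ([x, y, z] in m, in world coordinates, good to about 4 mm: a listed point, or the origin of a listed thing).
The state is a dict: "time": time; "q": joint angles; "joint_velocities": joint speeds; "joint_torque": joint torques, N m; "position": TCP position; "tool_rot": TCP orientation; "ft_force": force on the tool from outside, world axes, zero at the start; "moment": the same for the moment, N m; "grip_width": finger opening in m; "grip_force": force on a finger pad.
Only numpy, scipy, OpenCV 4.12 (cv2) and the standard library are available. Lean on these libraries where they do the work, as an engineer would, in place of code of your own. Each camera call takes 0.05 s, during which the arm holds its last target. There are 200 camera calls.

## Working session

There is one attempt and no reset: what is moved stays moved. The work goes in short steps, Python scripts to look and compute and a tool call to move; the robot and the scene stay as the last step left them, time stands still between calls to the robot, and variables do not carry over. Pictures are saved under pics/ and viewed, at most 14 in all, crops included, and the job is handed in when it is done.

Besides the shell and the picture viewer there is one more tool, called after "Emit:" as name([rows], argument=value, ...), one row to a line, values as JSON. apply_moves: Moves the arm, as the interface text tells. Its arguments: {"type":"object","properties":{"series":{"type":"array"},"hand":{"type":"number"},"newtons":{"type":"number"}},"required":["series"]}

```bash
mkdir -p pics; ls; python3 - <<'E'
from rig import get_obs, vision, nets, robot
import cv2
for n in("top","side"):
    im=vision.camera(n); cv2.imwrite(f"pics/{n}0.png",im[:,:,::-1])
    c=vision.calibration(n); print(n,c["K"].tolist(),(-c["R"].T@c["t"]).round(3),c["R"].round(3).tolist())
    for q in["jar_largest","jar_second","jar_third","jar_smallest","mark_a","balance","flask"]:
        print(n,q,[(d["centre"].round(3).tolist() if hasattr(d["centre"],"round") else [round(v,3) for v in d["centre"]],round(d["conf"],2)) for d in nets.spot_point(n,q)])
print(get_obs()); print([ (a,getattr(robot,a)) for a in dir(robot) if a[0]!="_"])
E
```

```text
pics
top [[550.3703763380641, 0.0, 319.33523242619594], [0.0, 550.3703763380641, 247.3539711271282], [0.0, 0.0, 1.0]] [0.322 0.004 1.115] [[-0.062, -0.998, -0.003], [-0.977, 0.062, -0.205], [0.205, -0.01, -0.979]]
top jar_largest [([0.497, 0.117, -0.002], 0.94), ([0.387, 0.061, 0.001], 0.93)]
top jar_second [([0.468, -0.01, 0.001], 0.97), ([0.466, -0.249, 0.002], 0.56)]
top jar_third [([0.479, -0.128, 0.003], 0.87), ([0.677, -0.146, 0.011], 0.25), ([0.655, 0.048, 0.007], 0.24)]
top jar_smallest [([0.462, 0.239, 0.003], 0.53)]
top mark_a [([0.657, 0.045, 0.011], 0.91), ([0.665, -0.05, 0.013], 0.86), ([0.678, -0.142, 0.009], 0.6)]
top balance [([0.533, -0.408, 0.0], 0.7)]
top flask [([0.468, -0.25, 0.003], 0.58), ([0.501, 0.119, -0.002], 0.54)]
side [[445.39256908702123, 0.0, 320.44212842406586], [0.0, 445.39256908702123, 242.71478369533034], [0.0, 0.0, 1.0]] [0.405 0.626 0.611] [[-0.978, -0.208, -0.004], [-0.137, 0.658, -0.741], [0.157, -0.724, -0.672]]
side jar_largest [([0.492, 0.115, 0.001], 0.72), ([0.388, 0.065, 0.001], 0.65)]
side jar_second [([0.464, -0.009, -0.001], 0.87)]
sid
[... 392 characters left out ...]
760e+00, -1.59817976e-05,
        1.18140917e+00, -1.78508342e-01]), 'joint_velocities': array([-0.00093844, -0.00175624, -0.00070688,  0.0008239 ,  0.00185267,
        0.00036597]), 'joint_torque': array([-9.21967985e-04, -4.39939213e+01, -1.76982772e+01,  6.34060102e-02,
        5.02152764e-02,  9.94397311e-06]), 'position': array([0.22413049, 0.58340039, 0.24459334]), 'tool_rot': array([1.82387356e-01, 9.83226755e-01, 2.21192008e-05, 1.62792867e-05]), 'ft_force': array([0.25645297, 0.06844549, 0.23103378]), 'moment': array([-0.00284742, -0.06781908,  0.05829461]), 'grip_force': 0.0, 'grip_width': 0.08749636721664042}
[('Unreachable', <class 'rig.Unreachable'>), ('finger_overhang', 0.022)]
```

View pics/top0.png

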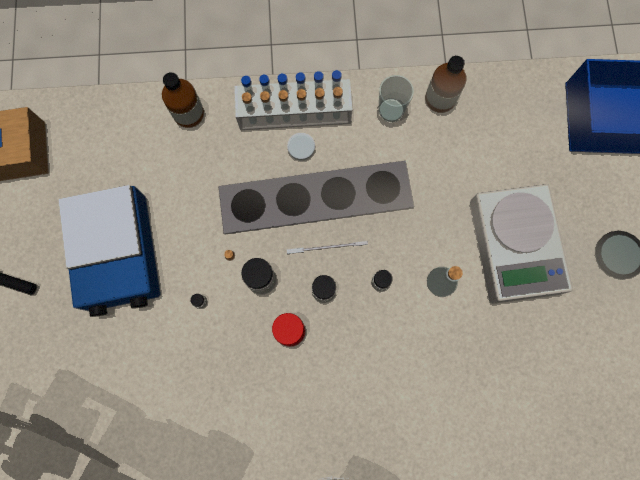

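View pics/side0.png

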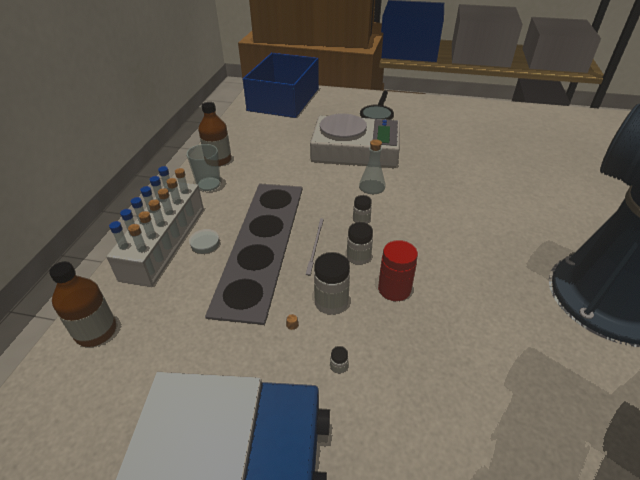

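The top view shows the jars left to right:
- smallest (198,300)
- largest (258,275)
- second (324,288)
- third (383,280)

The red look-alike is at (288,329), the flask at (442,281), a loose cork at (229,254) and the marks at (248,206), (293,199), (338,193) and (383,187). The balance is at (523,245), so the mark at (383,187) takes the largest jar.

What could be mistaken for a target:
- **Largest jar:** black-lidded (258,275) against red (288,329). I choose the black one.
- **Smallest jar:** (198,300) against the cork (229,254). I choose (198,300).

Next I'll measure precisely by fitting projected lids and marks.

```bash
cat > h.py <<'E'
import numpy as np, cv2
from scipy.optimize import minimize
from rig import vision
def proj(n,X):
    c=vision.calibration(n); p=(np.asarray(X)@np.array(c["R"]).T+c["t"])@np.array(c["K"]).T
    return p[:,:2]/p[:,2:]
A=np.linspace(0,2*np.pi,48,endpoint=False)
def ring(x,y,z,r): return np.c_[x+r*np.cos(A),y+r*np.sin(A),np.full(48,z)]
def blob(im,uv,thr=60,win=45):
    g=im.max(2); m=(g<thr).astype(np.uint8)
    n,l,s,c=cv2.connectedComponentsWithStats(m)
    d=[np.hypot(*(c[i]-uv))+(1e3 if s[i,4]<40 else 0) for i in range(1,n)]
    i=1+int(np.argmin(d)); return (l==i).astype(np.float32),s[i],c[i]
def render(pts):
    h=cv2.convexHull(np.float32(pts)).reshape(-1,2)
    k=4; im=np.zeros((480*k,640*k),np.uint8)
    cv2.fillPoly(im,[np.int32(np.round((h+.5)*k*16-8))],255,cv2.LINE_8,4)
    return cv2.resize(im,(640,480),interpolation=cv2.INTER_AREA)/255.
def fit(n,im,x,y,ztop,r,hl,thr=60,free=True):
    uv=proj(n,ring(x,y,ztop-hl/2,r)).mean(0); m,s,c=blob(im,uv,thr)
    f=lambda p:np.abs(render(np.r_[proj(n,ring(p[0],p[1],ztop,p[2])),proj(n,ring(p[0],p[1],ztop-abs(p[3]),p[2]))])-m).sum()/m.sum()
    s0=np.array([x,y,r,hl]); S=np.array([s0]+[s0+e for e in np.diag([.006,.006,.002,.004])])
    o=minimize(f,s0,method="Nelder-Mead",options=dict(initial_simplex=S,maxiter=120,xatol=2e-4,fatol=1e-3))
    return o.x.round(4).tolist(),round(o.fun,3),s.tolist()
E
python3 - <<'E'
from h import *
J=dict(L=(.494,.116,.095,.03),S=(.466,-.010,.07,.024),T=(.477,-.127,.052,.019),s=(.46,.242,.036,.014))
M=dict(a=(.677,-.143,.01,.036),b=(.668,-.05,.01,.036),c=(.656,.047,.01,.036),d=(.653,.139,.01,.036))
for n in("top","side"):
    im=cv2.imread(f"pics/{n}0.png")
    for k,v in J.items(): print(n,k,fit(n,im,*v,.3*v[2]))
    for k,v in M.items(): print(n,k,fit(n,im,*v,.002,thr=66))
t=cv2.imread("pics/top0.png")[160:350,170:480]; cv2.imwrite("pics/crop.png",cv2.resize(t,None,fx=2.5,fy=2.5,interpolation=2))
# rack heights: front-top edge corners triangulated
P=[]
for n in("top","side"):
    c=vision.calibration(n);P.append(np.array(c["K"])@np.c_[c["R"],c["t"]])
for a,b in(((337,75),(116,227)),((352,120),(205,190)),((246,81),(181,173)),((396,85),(204,150))):
    X=cv2.triangulatePoints(P[0],P[1],np.float32(a),np.float32(b)); print((X[:3]/X[3]).ravel().round(3))
E
```

```text
top L ([0.4953, 0.1158, 0.0275, 0.0283], np.float64(0.038), [242, 258, 31, 31, 744])
top S ([0.464, -0.0093, 0.0217, 0.0207], np.float64(0.051), [312, 275, 24, 25, 442])
top T ([0.4749, -0.126, 0.0167, 0.017], np.float64(0.055), [374, 270, 18, 19, 260])
top s ([0.4584, 0.2414, 0.0115, 0.0135], np.float64(0.071), [191, 294, 13, 13, 134])
top a ([0.6935, -0.1453, 0.0192, 0.0026], np.float64(0.473), [367, 171, 32, 17, 325])
top b ([0.723, -0.0359, -0.0, 0.0051], np.float64(1.001), [321, 177, 30, 19, 196])
top c ([0.6594, 0.0428, 0.0343, 0.0046], np.float64(0.038), [276, 183, 34, 33, 846])
top d ([0.6522, 0.1373, 0.035, 0.005], np.float64(0.033), [231, 189, 35, 34, 888])
side L ([0.4965, 0.1173, 0.0279, 0.0151], np.float64(0.028), [315, 253, 34, 31, 876])
side S ([0.4662, -0.0094, 0.0213, 0.0174], np.float64(0.043), [349, 222, 23, 22, 432])
side T ([0.4765, -0.1241, 0.0168, 0.0121], np.float64(0.053), [355, 196, 16, 15, 201])
side s ([0.4604, 0.2422, 0.0112, 0.0105], np.float64(0.072), [331, 347, 16, 17, 216])
side a ([0.6763, -0.147, 0.0358, 0.0011], np.float64(0.042), [259, 189, 33, 20, 497])
side b ([0.6689, -0.053, 0.0356, 0.0028], np.float64(0.041), [249, 215, 35, 23, 616])
side c ([0.6617, 0.0422, 0.0357, 0.0024], np.float64(0.032), [237, 244, 37, 27, 772])
side d ([0.6539, 0.1368, 0.0355, 0.0031], np.float64(0.03), [223, 279, 40, 31, 989])
[ 1.015 -0.067 -0.08 ]
[ 0.811 -0.09   0.052]
[0.778 0.098 0.24 ]
[ 0.853 -0.182  0.096]
```

View pics/crop.png

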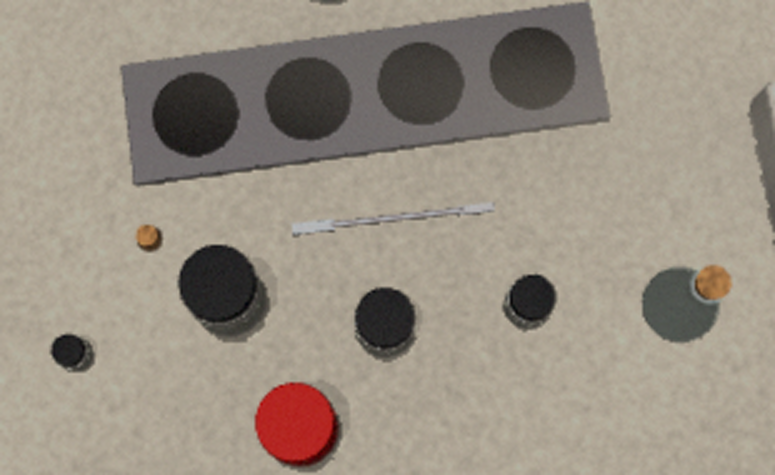

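The crop confirms the four black-lidded jars, ordered by size as I took them, with the red one excluded. The fits from both cameras agree to within 2 mm:

| Jar | x, y (m) | Mark | x, y (m) |
|---|---|---|---|
| Largest | .496, .1165 | a | .675, -.146 |
| Second | .465, -.009 | b | .668, -.052 |
| Third | .4755, -.125 | c | .6605, .0425 |
| Smallest | .459, .242 | d | .653, .137 |

I'll close the fingers along x throughout and start with the smallest jar.

Emit:
apply_moves([
  {"offset": [4,-3,0],"rot": [0,0,-8]},
  {"offset": [7,-6.5,0],"rot": [0,0,-16]},
  {"offset": [9.5,-10,0],"rot": [0,0,-24]},
  {"offset": [12,-14,0],"rot": [0,0,-32]},
  {"offset": [14.5,-18,0],"rot": [0,0,-40]},
  {"offset": [17,-22,0],"rot": [0,0,-48]},
  {"offset": [19.5,-26,0],"rot": [0,0,-56]},
  {"offset": [21.5,-30,-2],"rot": [0,0,-64]},
  {"offset": [23.5,-34.1,-5],"rot": [0,0,-69]},
  {"offset": [23.5,-34.1,-10],"rot": [0,0,-69]},
  {"offset": [23.5,-34.1,-14],"rot": [0,0,-69]},
  {"offset": [23.5,-34.1,-16],"rot": [0,0,-69]},
  {"offset": [23.5,-34.1,-16],"rot": [0,0,-69]},
  {"offset": [23.5,-34.1,-16],"rot": [0,0,-69]},
  {"offset": [23.5,-34.1,-16],"rot": [0,0,-69]},
], hand=0.7, newtons=20)

```text
time: 2.3
position: [0.4603, 0.2429, 0.086]
tool_rot: [0.707, 0.707, 0.001, 0.001]
ft_force: [-0.4, 0.6, -0.1]
grip_width: 0.0611
grip_force: 0.0
```

Emit:
apply_moves([
  {"offset": [0,0,-2],"rot": [0,0,0]},
  {"offset": [0,0,-4],"rot": [0,0,0]},
  {"offset": [0,0,-5.2],"rot": [0,0,0]},
  {"offset": [0,0,-5.8],"rot": [0,0,0]},
  {"offset": [0,0,-5.8],"rot": [0,0,0]},
  {"offset": [0,0,-5.8],"rot": [0,0,0]},
  {"offset": [0,0,-5.8],"rot": [0,0,0]},
])

```text
time: 3.0
position: [0.4596, 0.2426, 0.0273]
tool_rot: [0.707, 0.707, 0.001, 0.0]
ft_force: [0.2, 0.6, -0.1]
grip_width: 0.0607
grip_force: 0.0
```

Emit:
apply_moves([
  {"offset": [0,0,0],"rot": [0,0,0]},
  {"offset": [0,0,0],"rot": [0,0,0]},
  {"offset": [0,0,0],"rot": [0,0,0]},
  {"offset": [0,0,0],"rot": [0,0,0]},
  {"offset": [0,0,0],"rot": [0,0,0]},
  {"offset": [0,0,0],"rot": [0,0,0]},
  {"offset": [0,0,0],"rot": [0,0,0]},
  {"offset": [0,0,0],"rot": [0,0,0]},
  {"offset": [0,0,0],"rot": [0,0,0]},
  {"offset": [0,0,0],"rot": [0,0,0]},
], hand=0, newtons=15)

```text
time: 4.0
position: [0.4591, 0.2424, 0.0265]
tool_rot: [0.707, 0.707, -0.0, -0.0]
ft_force: [-0.6, 0.5, 1.3]
grip_width: 0.0274
grip_force: 15.0
```

Emit:
apply_moves([
  {"offset": [0,0,1.5],"rot": [0,0,0]},
  {"offset": [0,0,4],"rot": [0,0,0]},
  {"offset": [1,-0.5,6],"rot": [0,0,0]},
  {"offset": [3.5,-2,7],"rot": [0,0,0]},
  {"offset": [6.5,-3.5,7],"rot": [0,0,0]},
  {"offset": [9.5,-5,7],"rot": [0,0,0]},
  {"offset": [12.5,-6.8,7],"rot": [0,0,0]},
  {"offset": [15.5,-8.4,7],"rot": [0,0,0]},
  {"offset": [18,-9.7,7],"rot": [0,0,0]},
  {"offset": [19.4,-10.5,6],"rot": [0,0,0]},
  {"offset": [19.4,-10.5,5],"rot": [0,0,0]},
  {"offset": [19.4,-10.5,4],"rot": [0,0,0]},
  {"offset": [19.4,-10.5,4],"rot": [0,0,0]},
  {"offset": [19.4,-10.5,4],"rot": [0,0,0]},
  {"offset": [19.4,-10.5,4],"rot": [0,0,0]},
])

```text
time: 5.5
position: [0.6525, 0.1382, 0.0667]
tool_rot: [0.707, 0.707, -0.0, -0.0]
ft_force: [1.2, -0.4, -0.1]
grip_width: 0.0273
grip_force: 15.0
```

```bash
python3 - <<'E'
from h import *
from rig import get_obs
print(get_obs()["position"],get_obs()["ft_force"])
a=vision.camera("top")[130:280,150:350,::-1]; b=vision.camera("side")[180:360,130:370,::-1]
cv2.imwrite("pics/p1.png",np.vstack([cv2.resize(a,(560,420))[150:400],cv2.resize(b,(560,420))[:340]]))
E
```

```text
[0.65247483 0.13819946 0.06673596] [ 1.17809169 -0.37528698 -0.06024353]
```

View pics/p1.png

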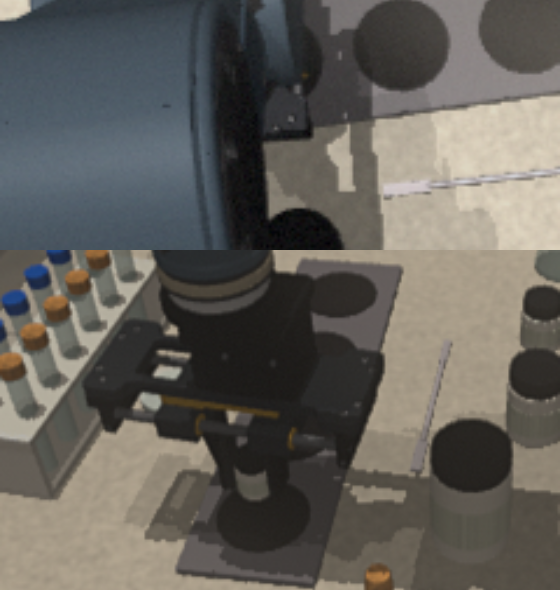

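The lower half of the picture shows the smallest jar held upright above mark d at about (255,480) in the crop. I'll lower it and release.

Emit:
apply_moves([
  {"offset": [0,-0.1,-1],"rot": [0,0,0]},
  {"offset": [0,-0.1,-2],"rot": [0,0,0]},
  {"offset": [0,-0.1,-2.6],"rot": [0,0,0]},
  {"offset": [0,-0.1,-2.9],"rot": [0,0,0]},
  {"offset": [0,-0.1,-2.9],"rot": [0,0,0]},
  {"offset": [0,-0.1,-2.9],"rot": [0,0,0]},
  {"offset": [0,-0.1,-2.9],"rot": [0,0,0]},
  {"offset": [0,-0.1,-2.9],"rot": [0,0,0]},
])

```text
time: 6.4
position: [0.6532, 0.1364, 0.0376]
tool_rot: [0.707, 0.707, 0.0, 0.0]
ft_force: [0.2, -0.2, -0.4]
grip_width: 0.0272
grip_force: 15.0
```

Emit:
apply_moves([
  {"offset": [0,0,0],"rot": [0,0,0]},
  {"offset": [0,0,0],"rot": [0,0,0]},
  {"offset": [0,0,0],"rot": [0,0,0]},
  {"offset": [0,0,0],"rot": [0,0,0]},
  {"offset": [0,0,0],"rot": [0,0,0]},
  {"offset": [0,0,1],"rot": [0,0,0]},
  {"offset": [0,0,3],"rot": [0,0,0]},
  {"offset": [0,0,6],"rot": [0,0,0]},
  {"offset": [0,0,10],"rot": [0,0,0]},
  {"offset": [0,0,12],"rot": [0,0,0]},
], hand=0.65)

```text
time: 7.4
position: [0.6549, 0.1366, 0.1619]
tool_rot: [0.707, 0.707, 0.002, 0.002]
ft_force: [0.3, -0.0, 0.2]
grip_width: 0.0564
grip_force: 0.0
```

Emit:
apply_moves([
  {"offset": [-1.5,-2,0],"rot": [0,0,0]},
  {"offset": [-4,-6,0],"rot": [0,0,0]},
  {"offset": [-6.5,-9.5,0],"rot": [0,0,0]},
  {"offset": [-9,-13,0],"rot": [0,0,0]},
  {"offset": [-11.5,-17,0],"rot": [0,0,0]},
  {"offset": [-14,-20.5,0],"rot": [0,0,0]},
  {"offset": [-16.5,-24,-1],"rot": [0,0,0]},
  {"offset": [-17.7,-26.1,-4],"rot": [0,0,0]},
  {"offset": [-17.7,-26.1,-6],"rot": [0,0,0]},
  {"offset": [-17.7,-26.1,-6],"rot": [0,0,0]},
  {"offset": [-17.7,-26.1,-6],"rot": [0,0,0]},
  {"offset": [-17.7,-26.1,-8],"rot": [0,0,0]},
  {"offset": [-17.7,-26.1,-10],"rot": [0,0,0]},
  {"offset": [-17.7,-26.1,-11.5],"rot": [0,0,0]},
  {"offset": [-17.7,-26.1,-12.5],"rot": [0,0,0]},
  {"offset": [-17.7,-26.1,-12.5],"rot": [0,0,0]},
  {"offset": [-17.7,-26.1,-12.5],"rot": [0,0,0]},
  {"offset": [-17.7,-26.1,-12.5],"rot": [0,0,0]},
], hand=0.75)

```text
time: 9.2
position: [0.4768, -0.1247, 0.0335]
tool_rot: [0.707, 0.707, 0.0, 0.001]
ft_force: [-0.2, 0.2, 0.0]
grip_width: 0.0652
grip_force: 0.0
```

Emit:
apply_moves([
  {"offset": [0,0,0],"rot": [0,0,0]},
  {"offset": [0,0,0],"rot": [0,0,0]},
  {"offset": [0,0,0],"rot": [0,0,0]},
  {"offset": [0,0,0],"rot": [0,0,0]},
  {"offset": [0,0,0],"rot": [0,0,0]},
  {"offset": [0,0,0],"rot": [0,0,0]},
  {"offset": [0,0,0],"rot": [0,0,0]},
  {"offset": [0,0,0],"rot": [0,0,0]},
  {"offset": [0,0,0],"rot": [0,0,0]},
  {"offset": [0,0,0],"rot": [0,0,0]},
], hand=0, newtons=18)

```text
time: 10.2
position: [0.476, -0.1246, 0.0326]
tool_rot: [0.707, 0.707, -0.0, -0.0]
ft_force: [0.1, 0.1, 2.9]
grip_width: 0.037
grip_force: 18.0
```

Emit:
apply_moves([
  {"offset": [0,0,1.5],"rot": [0,0,0]},
  {"offset": [0,0,4],"rot": [0,0,0]},
  {"offset": [1,1,7],"rot": [0,0,0]},
  {"offset": [3.5,3.2,9],"rot": [0,0,0]},
  {"offset": [6,5.4,9],"rot": [0,0,0]},
  {"offset": [8.5,7.7,9],"rot": [0,0,0]},
  {"offset": [11,10,9],"rot": [0,0,0]},
  {"offset": [13.5,12.2,9],"rot": [0,0,0]},
  {"offset": [16,14.5,8],"rot": [0,0,0]},
  {"offset": [17.8,16.1,6],"rot": [0,0,0]},
  {"offset": [18.4,16.7,4],"rot": [0,0,0]},
  {"offset": [18.4,16.7,3],"rot": [0,0,0]},
  {"offset": [18.4,16.7,3],"rot": [0,0,0]},
  {"offset": [18.4,16.7,3],"rot": [0,0,0]},
  {"offset": [18.4,16.7,3],"rot": [0,0,0]},
])

```text
time: 11.7
position: [0.6603, 0.0417, 0.0636]
tool_rot: [0.708, 0.707, 0.0, 0.001]
ft_force: [0.7, 0.3, -0.5]
grip_width: 0.0371
grip_force: 18.0
```

```bash
python3 - <<'E'
from h import *
from rig import get_obs
print(get_obs()["position"],get_obs()["ft_force"])
b=vision.camera("side")[:,:,::-1]; cv2.imwrite("pics/side1.png",b)
print(fit("side",b,.653,.137,.046,.0115,.0105))
cv2.imwrite("pics/p2.png",cv2.resize(b[160:360,100:370],(800,593)))
E
```

```text
[0.66032625 0.04165665 0.06356625] [ 0.74723294  0.27475512 -0.54141867]
([0.6544, 0.1359, 0.012, 0.0091], np.float64(0.817), [223, 274, 40, 36, 832])
```

View pics/p2.png

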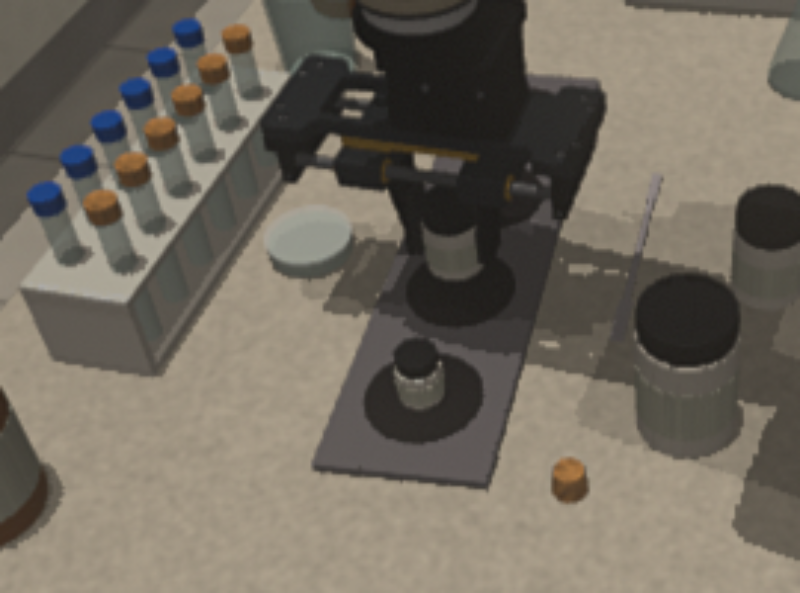

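The smallest jar stands centred on mark d (crop about (420,398)). The third is held upright over mark c at about (455,285). I'll lower it, release and go on to the second.

Emit:
apply_moves([
  {"offset": [0,0.1,-1],"rot": [0,0,0]},
  {"offset": [0,0.1,-1.6],"rot": [0,0,0]},
  {"offset": [0,0.1,-1.9],"rot": [0,0,0]},
  {"offset": [0,0.1,-1.9],"rot": [0,0,0]},
  {"offset": [0,0.1,-1.9],"rot": [0,0,0]},
  {"offset": [0,0.1,-1.9],"rot": [0,0,0]},
  {"offset": [0,0.1,-1.9],"rot": [0,0,0]},
])

```text
time: 12.45
position: [0.6601, 0.0434, 0.0436]
tool_rot: [0.707, 0.707, 0.0, 0.0]
ft_force: [-0.0, -0.6, 0.1]
grip_width: 0.0372
grip_force: 18.0
```

Emit:
apply_moves([
  {"offset": [0,0,0],"rot": [0,0,0]},
  {"offset": [0,0,0],"rot": [0,0,0]},
  {"offset": [0,0,0],"rot": [0,0,0]},
  {"offset": [0,0,0],"rot": [0,0,0]},
  {"offset": [0,0,0],"rot": [0,0,0]},
  {"offset": [0,0,1],"rot": [0,0,0]},
  {"offset": [0,0,3],"rot": [0,0,0]},
  {"offset": [0,0,6],"rot": [0,0,0]},
  {"offset": [0,0,10],"rot": [0,0,0]},
  {"offset": [0,0,12],"rot": [0,0,0]},
], hand=0.8)

```text
time: 13.45
position: [0.6619, 0.0433, 0.1679]
tool_rot: [0.707, 0.707, 0.002, 0.002]
ft_force: [-0.1, 0.4, 0.5]
grip_width: 0.0695
grip_force: 0.0
```

Emit:
apply_moves([
  {"offset": [-2,-0.5,0],"rot": [0,0,0]},
  {"offset": [-5.5,-1.5,0],"rot": [0,0,0]},
  {"offset": [-9.5,-2.5,0],"rot": [0,0,0]},
  {"offset": [-13.5,-3.6,0],"rot": [0,0,0]},
  {"offset": [-17,-4.6,0],"rot": [0,0,0]},
  {"offset": [-19,-5.2,-1],"rot": [0,0,0]},
  {"offset": [-19.5,-5.3,-3],"rot": [0,0,0]},
  {"offset": [-19.5,-5.3,-4],"rot": [0,0,0]},
  {"offset": [-19.5,-5.3,-4],"rot": [0,0,0]},
  {"offset": [-19.5,-5.3,-4],"rot": [0,0,0]},
  {"offset": [-19.5,-5.3,-6],"rot": [0,0,0]},
  {"offset": [-19.5,-5.3,-8.5],"rot": [0,0,0]},
  {"offset": [-19.5,-5.3,-10.5],"rot": [0,0,0]},
  {"offset": [-19.5,-5.3,-11.5],"rot": [0,0,0]},
  {"offset": [-19.5,-5.3,-11.5],"rot": [0,0,0]},
  {"offset": [-19.5,-5.3,-11.5],"rot": [0,0,0]},
  {"offset": [-19.5,-5.3,-11.5],"rot": [0,0,0]},
], hand=0.85)

```text
time: 15.15
position: [0.4659, -0.0097, 0.0494]
tool_rot: [0.707, 0.707, 0.001, 0.001]
ft_force: [0.5, 0.2, 0.2]
grip_width: 0.0741
grip_force: 0.0
```

Emit:
apply_moves([
  {"offset": [0,0,0],"rot": [0,0,0]},
  {"offset": [0,0,0],"rot": [0,0,0]},
  {"offset": [0,0,0],"rot": [0,0,0]},
  {"offset": [0,0,0],"rot": [0,0,0]},
  {"offset": [0,0,0],"rot": [0,0,0]},
  {"offset": [0,0,0],"rot": [0,0,0]},
  {"offset": [0,0,0],"rot": [0,0,0]},
  {"offset": [0,0,0],"rot": [0,0,0]},
  {"offset": [0,0,0],"rot": [0,0,0]},
  {"offset": [0,0,0],"rot": [0,0,0]},
], hand=0, newtons=25)

```text
time: 16.15
position: [0.465, -0.0096, 0.0487]
tool_rot: [0.707, 0.707, -0.0, -0.0]
ft_force: [-2.1, 0.4, 5.2]
grip_width: 0.0473
grip_force: 25.0
```

Emit:
apply_moves([
  {"offset": [0,0,1.5],"rot": [0,0,0]},
  {"offset": [0,0,4],"rot": [0,0,0]},
  {"offset": [1,-0.2,7],"rot": [0,0,0]},
  {"offset": [3.5,-0.7,9],"rot": [0,0,0]},
  {"offset": [6.5,-1.3,9],"rot": [0,0,0]},
  {"offset": [9.5,-2,9],"rot": [0,0,0]},
  {"offset": [12.5,-2.6,9],"rot": [0,0,0]},
  {"offset": [15.5,-3.2,9],"rot": [0,0,0]},
  {"offset": [18.5,-3.8,8],"rot": [0,0,0]},
  {"offset": [20.3,-4.2,6],"rot": [0,0,0]},
  {"offset": [20.3,-4.2,4],"rot": [0,0,0]},
  {"offset": [20.3,-4.2,3],"rot": [0,0,0]},
  {"offset": [20.3,-4.2,3],"rot": [0,0,0]},
  {"offset": [20.3,-4.2,3],"rot": [0,0,0]},
  {"offset": [20.3,-4.2,3],"rot": [0,0,0]},
])

```text
time: 17.65
position: [0.6685, -0.0516, 0.0796]
tool_rot: [0.707, 0.707, 0.0, 0.001]
ft_force: [-0.1, 0.0, -0.7]
grip_width: 0.0476
grip_force: 25.0
```

```bash
python3 - <<'E'
from h import *
from rig import get_obs
print(get_obs()["position"],get_obs()["ft_force"])
b=vision.camera("side")[:,:,::-1]
cv2.imwrite("pics/p3.png",cv2.resize(b[160:360,100:370],(800,593)))
E
```

```text
[ 0.66853609 -0.05161979  0.07964853] [-0.12963605  0.03998165 -0.73954518]
```

View pics/p3.png

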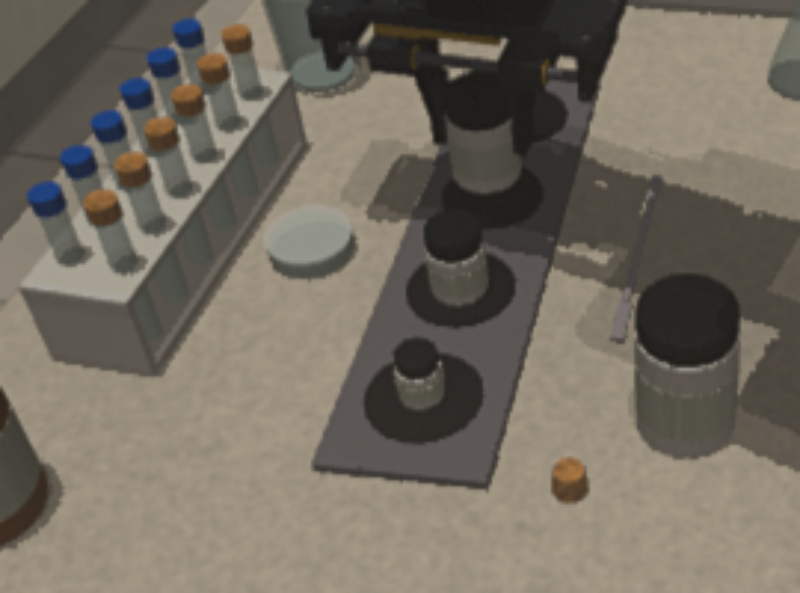

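The third jar is centred on mark c (458,285), and the second is held upright over mark b (487,185). I'll lower and release it.

Emit:
apply_moves([
  {"offset": [0,0,-1],"rot": [0,0,0]},
  {"offset": [0,0,-1.6],"rot": [0,0,0]},
  {"offset": [0,0,-1.9],"rot": [0,0,0]},
  {"offset": [0,0,-1.9],"rot": [0,0,0]},
  {"offset": [0,0,-1.9],"rot": [0,0,0]},
  {"offset": [0,0,-1.9],"rot": [0,0,0]},
  {"offset": [0,0,-1.9],"rot": [0,0,0]},
])

```text
time: 18.4
position: [0.6682, -0.0516, 0.0595]
tool_rot: [0.707, 0.707, 0.0, 0.0]
ft_force: [1.1, -0.9, -0.6]
grip_width: 0.0478
grip_force: 25.0
```

Emit:
apply_moves([
  {"offset": [0,0,0],"rot": [0,0,0]},
  {"offset": [0,0,0],"rot": [0,0,0]},
  {"offset": [0,0,0],"rot": [0,0,0]},
  {"offset": [0,0,0],"rot": [0,0,0]},
  {"offset": [0,0,0],"rot": [0,0,0]},
  {"offset": [0,0,1],"rot": [0,0,0]},
  {"offset": [0,0,3],"rot": [0,0,0]},
  {"offset": [0,0,6],"rot": [0,0,0]},
  {"offset": [0,0,10],"rot": [0,0,0]},
  {"offset": [0,0,12],"rot": [0,0,0]},
], hand=0.9)

```text
time: 19.4
position: [0.6699, -0.0519, 0.184]
tool_rot: [0.707, 0.707, 0.002, 0.003]
ft_force: [0.2, 0.4, 0.5]
grip_width: 0.0783
grip_force: 0.0
```

Emit:
apply_moves([
  {"offset": [-1.5,1.5,0],"rot": [0,0,0]},
  {"offset": [-4.5,4.4,0],"rot": [0,0,0]},
  {"offset": [-7.5,7.3,0],"rot": [0,0,0]},
  {"offset": [-10.5,10.3,0],"rot": [0,0,0]},
  {"offset": [-13.5,13.2,0],"rot": [0,0,0]},
  {"offset": [-16,15.7,0],"rot": [0,0,0]},
  {"offset": [-17.2,16.8,-1],"rot": [0,0,0]},
  {"offset": [-17.2,16.8,-3],"rot": [0,0,0]},
  {"offset": [-17.2,16.8,-3],"rot": [0,0,0]},
  {"offset": [-17.2,16.8,-3],"rot": [0,0,0]},
  {"offset": [-17.2,16.8,-5],"rot": [0,0,0]},
  {"offset": [-17.2,16.8,-7.5],"rot": [0,0,0]},
  {"offset": [-17.2,16.8,-10],"rot": [0,0,0]},
  {"offset": [-17.2,16.8,-11.7],"rot": [0,0,0]},
  {"offset": [-17.2,16.8,-11.7],"rot": [0,0,0]},
  {"offset": [-17.2,16.8,-11.7],"rot": [0,0,0]},
  {"offset": [-17.2,16.8,-11.7],"rot": [0,0,0]},
], hand=1)

```text
time: 21.1
position: [0.4974, 0.1163, 0.0638]
tool_rot: [0.707, 0.707, 0.001, 0.001]
ft_force: [0.8, -0.1, -0.7]
grip_width: 0.0869
grip_force: 0.0
```

Emit:
apply_moves([
  {"offset": [0,0,0],"rot": [0,0,0]},
  {"offset": [0,0,0],"rot": [0,0,0]},
  {"offset": [0,0,0],"rot": [0,0,0]},
  {"offset": [0,0,0],"rot": [0,0,0]},
  {"offset": [0,0,0],"rot": [0,0,0]},
  {"offset": [0,0,0],"rot": [0,0,0]},
  {"offset": [0,0,0],"rot": [0,0,0]},
  {"offset": [0,0,0],"rot": [0,0,0]},
  {"offset": [0,0,0],"rot": [0,0,0]},
  {"offset": [0,0,0],"rot": [0,0,0]},
], hand=0, newtons=30)

```text
time: 22.1
position: [0.4953, 0.1165, 0.0627]
tool_rot: [0.707, 0.707, -0.001, -0.001]
ft_force: [-2.7, 1.0, 6.1]
grip_width: 0.0591
grip_force: 30.0
```

Emit:
apply_moves([
  {"offset": [0,0,1.5],"rot": [0,0,0]},
  {"offset": [0,0,4],"rot": [0,0,0]},
  {"offset": [0,-1,7],"rot": [0,0,0]},
  {"offset": [0,-3.5,9],"rot": [0,0,0]},
  {"offset": [0.5,-7,10],"rot": [0,0,0]},
  {"offset": [1.5,-11,10],"rot": [0,0,0]},
  {"offset": [3,-15,10],"rot": [0,0,0]},
  {"offset": [5,-18.5,10],"rot": [0,0,0]},
  {"offset": [7.5,-21.5,10],"rot": [0,0,0]},
  {"offset": [10.5,-24,9],"rot": [0,0,0]},
  {"offset": [13.5,-25.5,8],"rot": [0,0,0]},
  {"offset": [16.5,-26.2,6],"rot": [0,0,0]},
  {"offset": [17.9,-26.2,5],"rot": [0,0,0]},
  {"offset": [17.9,-26.2,4],"rot": [0,0,0]},
  {"offset": [17.9,-26.2,3],"rot": [0,0,0]},
  {"offset": [17.9,-26.2,3],"rot": [0,0,0]},
  {"offset": [17.9,-26.2,3],"rot": [0,0,0]},
  {"offset": [17.9,-26.2,3],"rot": [0,0,0]},
])

```text
time: 23.9
position: [0.675, -0.1456, 0.0935]
tool_rot: [0.707, 0.707, 0.0, 0.001]
ft_force: [-0.9, -0.4, -1.8]
grip_width: 0.0594
grip_force: 30.0
```

```bash
python3 - <<'E'
from h import *
from rig import get_obs
print(get_obs()["position"],get_obs()["ft_force"])
b=vision.camera("side")[:,:,::-1]
cv2.imwrite("pics/p4.png",cv2.resize(b[110:310,170:440],(800,593)))
E
```

```text
[ 0.67504259 -0.14555001  0.09345869] [-0.88370135 -0.42836941 -1.79445092]
```

View pics/p4.png

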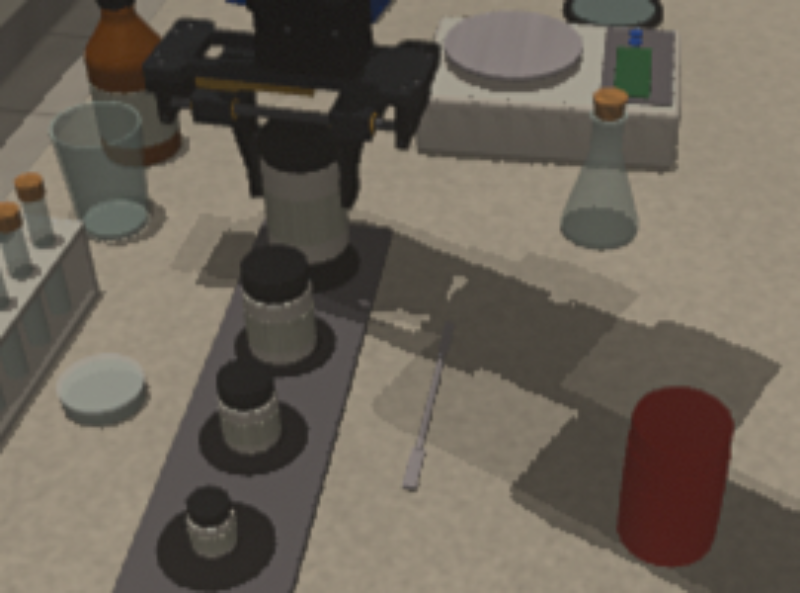

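The second jar is on mark b (285,340) and the largest is held upright over mark a (310,260). The flask (600,225) and the red jar are untouched. I'll lower, release, rise and move back clear.

Emit:
apply_moves([
  {"offset": [0,0,-1],"rot": [0,0,0]},
  {"offset": [0,0,-1.6],"rot": [0,0,0]},
  {"offset": [0,0,-1.9],"rot": [0,0,0]},
  {"offset": [0,0,-1.9],"rot": [0,0,0]},
  {"offset": [0,0,-1.9],"rot": [0,0,0]},
  {"offset": [0,0,-1.9],"rot": [0,0,0]},
  {"offset": [0,0,-1.9],"rot": [0,0,0]},
])

```text
time: 24.65
position: [0.6752, -0.1456, 0.0735]
tool_rot: [0.707, 0.707, 0.0, 0.0]
ft_force: [-0.4, 1.4, -4.0]
grip_width: 0.0588
grip_force: 30.0
```

Emit:
apply_moves([
  {"offset": [0,0,0],"rot": [0,0,0]},
  {"offset": [0,0,0],"rot": [0,0,0]},
  {"offset": [0,0,0],"rot": [0,0,0]},
  {"offset": [0,0,0],"rot": [0,0,0]},
  {"offset": [0,0,0],"rot": [0,0,0]},
  {"offset": [0,0,1],"rot": [0,0,0]},
  {"offset": [0,0,3],"rot": [0,0,0]},
  {"offset": [0,0,6],"rot": [0,0,0]},
  {"offset": [0,0,10],"rot": [0,0,0]},
  {"offset": [0,0,14],"rot": [0,0,0]},
  {"offset": [-4,0,16],"rot": [0,0,0]},
  {"offset": [-8,0,16],"rot": [0,0,0]},
  {"offset": [-12,0,16],"rot": [0,0,0]},
  {"offset": [-16,0,16],"rot": [0,0,0]},
  {"offset": [-20,0,16],"rot": [0,0,0]},
  {"offset": [-23,0,16],"rot": [0,0,0]},
  {"offset": [-23,0,16],"rot": [0,0,0]},
  {"offset": [-23,0,16],"rot": [0,0,0]},
], hand=1)

```text
time: 26.45
position: [0.4455, -0.146, 0.2346]
tool_rot: [0.708, 0.707, 0.0, 0.001]
ft_force: [-0.2, 1.5, -0.1]
grip_width: 0.0871
grip_force: 0.0
```

```bash
python3 - <<'E'
from h import *
from rig import nets
o=[]
ims={}
for n in("top","side"):
    im=vision.camera(n)[:,:,::-1].copy(); ims[n]=im
    for q in["jar_largest","jar_second","jar_third","jar_smallest","flask"]:
        print(n,q,[(np.round(d["centre"],3).tolist(),round(d["conf"],2)) for d in nets.spot_point(n,q)][:2])
a=cv2.resize(ims["top"][150:260,200:430],(800,383)); b=cv2.resize(ims["side"][120:330,190:420],(400,365))
cv2.imwrite("pics/p5t.png",a); cv2.imwrite("pics/p5s.png",cv2.resize(b,(600,548)))
E
```

```text
top jar_largest [([0.387, 0.062, -0.003], 0.96), ([0.677, -0.144, 0.01], 0.6)]
top jar_second [([0.67, -0.052, 0.011], 0.74)]
top jar_third [([0.662, 0.042, 0.01], 0.63)]
top jar_smallest [([0.653, 0.134, 0.012], 0.75)]
top flask [([0.658, 0.048, 0.008], 0.19)]
side jar_largest [([0.39, 0.067, -0.002], 0.96), ([0.673, -0.143, 0.007], 0.85)]
side jar_second [([0.669, -0.048, 0.01], 0.89)]
side jar_third [([0.66, 0.043, 0.009], 0.65)]
side jar_smallest [([0.651, 0.137, 0.01], 0.8), ([0.669, -0.05, 0.009], 0.67)]
side flask [([0.464, -0.25, 0.004], 0.75), ([0.659, 0.045, 0.009], 0.37)]
```

View pics/p5t.png

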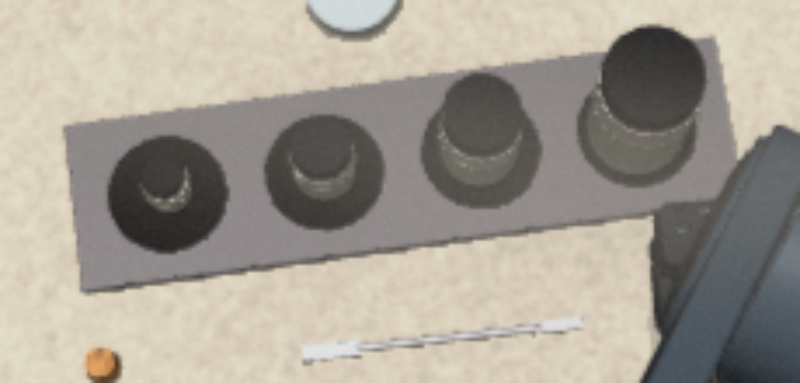

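View pics/p5s.png

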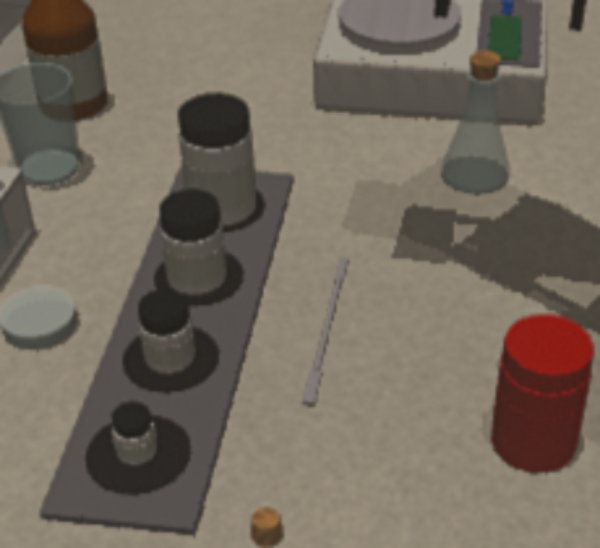

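All four jars stand upright and centred on their marks in the right order. In the top crop their bases are at about (167,193), (323,173), (480,150) and (638,128). The nets agree with the mark positions to about 3 mm, the flask hasn't moved and the arm is clear.

```bash
python3 -c "
from rig import hand_in; print(hand_in())"
```

```text
the job is handed in; nothing more can be done
None
```

The job is handed in: all four jars stand upright and centred on their marks, within about 3 mm by the camera check, running from the largest nearest the balance to the smallest farthest away; the flask was not moved, and the robot clock read about 27 s of the 104 s limit.

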